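Close up the screened test box

ROBOT

A 6-joint arm with a two-finger parallel gripper is mounted at the origin on the work surface. World frame = base frame: x ahead of the robot, y to its left, z up, the work surface at z = 0. Lengths are in m, angles in rad, forces in N, time in s.
With the tool pointing down it reaches from about 0.25 to 0.775 m from the base axis. Payload 8.9 kg.
Tool frame: the origin (TCP) lies between the finger pads; the fingertips stand 8 mm ahead of it and the grasp point (between the pads) lies 11 mm behind it; z points along the fingers, y is the line along which they close (so a half turn about z gives the same grasp; the last joint's range is limited). The gripper opens to 85 mm and grips with 20 to 120 N. Pads are 22 mm wide; open, the fingers measure 114 mm over their backs; the gripper's body (76 mm by 85 mm) begins 54 mm behind the grasp point. The pads swing forward as they close: fully open they stand 13 mm farther back than shut.
Start: joints at [1.074, 0.291, -0.153, 1.127, 0, 1.431], TCP at [0.184, 0.492, 0.239] pointing down, gripper open.
Joint ranges: [-2.52, 2.52], [-0.91, 1.74], [-1.3, 1.37], [-1.96, 2.02], [-1.52, 1.47], [-3.14, 3.14]. Speed limits (rad/s): [2.22, 2.22, 2.79, 3.14, 3.14, 3.14].

INTERFACE

Orientations are given as a unit quaternion [w, x, y, z].
In Python, from plant import manip, move_gripper, inverse_kinematics, sensors, optics, order gives the robot as it stands. Calls block until the motion is done:
- manip.movep(position, orientation): joint-space move of the TCP to a pose.
- manip.move_l(position, attitude=None, v=0.15, max_force=None): straight line of the TCP; attitude=None keeps the orientation; v is the mean speed in m/s. With max_force (N) it stops when the force on the tool has changed by that much, and returns True; else False.
- manip.set_joints(angles): joint-space move.
- move_gripper(opening, grasp_force=None): finger opening in m; grasp_force is the grip in N (None keeps the last); returns when the fingers have stopped.
- manip.pause(seconds).
- inverse_kinematics(position, orientation): joint angles nearest the present ones, or None.
- sensors.get_obs(): the state.
- optics.snapshot(name): name is "scene" or "top" or "wrist"; returns the picture (480x640x3 uint8, blue, green, red); there is no depth.
- optics.camera_model(name): a dict with "camera_matrix" (3x3 intrinsics, pixels), "distortion" ([k1, k2, p1, p2, k3] as OpenCV has them; the pictures are not rectified), "position" and "attitude" of the camera in the world. Camera axes: x right, y up, looking along -z (the intrinsics and any distortion apply to the point x, -y, -z); pixel columns grow to the right and rows downward; lengths in m; the calibration is good to about 2 mm. A picture is of the moment at which its call begins: read the wrist's pose just before it. camera_model takes no time and is no camera call; for the wrist camera it gives the pose at the moment of the call.
A pose or a line that the arm cannot do raises manip.MotionError and nothing moves.
- order.close_job(): hands the job in; it is judged then, once.
The state is a dict: "t": time; "joints": joint angles; "joint_vel": joint speeds; "effort": joint torques, N m; "position": TCP position; "ee_rot": TCP orientation; "contact_force": force on the tool from outside, world axes, zero at the start; "torque": the same for the moment, N m; "width": finger opening in m; "grasp_force": force on a finger pad.
Only numpy, scipy, OpenCV 4.12 (cv2) and the standard library are available. Lean on these libraries where they do the work, as an engineer would, in place of code of your own. Each camera call takes 0.05 s, during which the arm holds its last target. There are 200 camera calls.

TASK

Get the circuit board ready for its screened test: push the orange-fronted tray fully home into the blue test box, then swing the box's grey lid down until it is fully shut. Work with the fingertips from the outside only: do not grip the tray or the lid, leave the board lying untouched in the tray, and do not disturb the other things on the bench.

Things in the scene. Friction and masses are not known exactly. Their poses are not given: they have to be found in the camera images.
- testbox: The blue metal test box, fixed to the bench, 170 mm along its x, 180 mm along its y, 85 mm tall, open on top and at its -x end. Origin: centre of its underside; z up. The tray comes out of its -x end; the lid is hinged along the top of its +x end.
- tray (a joint): How far the tray is out, in m: 0 fully home, at most 0.12, grows as it comes out along the box's -x. Slides stiffly (about 2 N to move it) and stays where it is left; solid stop at 0.
- tray_front (a point): Centre of the outer face of the tray's orange front panel: upright, 176 mm wide (along the box's y), 70 mm tall (8 to 78 mm above the bench), 8 mm thick, facing the box's -x; push it to the box's +x. Home, that face stands 8 mm proud of the box's end. On its inner side is a steel plate, 140 mm wide, its top 13 mm below the panel's top; a finger on that plate counts as gripping.
- tray_mid (a point): Centre of the upper side of the tray's floor (160 x 160 mm, 18 mm above the bench), moves with the tray.
- lid (a joint): Opening angle of the lid, rad: 0 shut and level, at most 1.45, grows as it opens. The stiff hinge (about 0.45 N m of friction; the lid weighs 0.3 kg) keeps it where it is left; it does not fall shut, and must be pushed all the way; solid stop at 0.
- lid_hinge (a point): Middle of the lid's hinge line, 85 mm above the bench, at the top of the box's +x end, level with the lid's under face when shut; the hinge runs along the box's y. Its axes turn with the lid: x in the lid's plane (away from its free edge), z out of its outer face.
- lid_edge (a point): Middle of the lid's free edge, on its outer face, 180 mm from the hinge line. The lid is a grey plate 180 x 180 x 8 mm with a yellow strip along that edge and a black rubber lining underneath (130 x 140 x 4 mm; a finger on the lining counts as gripping). Open, it leans over the box, its outer face looking up and to the box's +x. Shut, its outer face is level, 93 mm above the bench.
- multimeter: Bystander: orange and black hand multimeter lying flat, 150 x 78 x 36 mm (dial to 50 mm high); origin under its centre.
- spool: Bystander: blue spool of solder standing on end, 60 mm across, 40 mm tall; origin under its centre.
- flux_jar: Bystander: small closed jar with black cap, 52 mm across, 50 mm tall; origin under its centre.
- screwdriver: Bystander: red-handled screwdriver lying down, 170 mm long along its x.
- parts_bin: Bystander: blue divided parts bin, 100 x 140 x 35 mm; origin under its centre.
- vise: Bystander: small dark steel vise, 70 x 50 x 30 mm; origin under its centre.
- board: The loose green circuit board lying flat in the tray, 98 x 110 x 4 mm, with parts up to 18 mm high; 80 g. Stays in the tray. Origin: the centre of its underside.
Mind the look-alikes: they are no part of the job. There is more than one size of the board; the one meant has the size given above.

How it is judged:
On the way, in this order (a step that is already met when the one before it is completed fails the run):
1. the tray is fully home, with the lid still open (value of joint tray below 0.004 m and value of joint lid above 0.4 rad), for 0.2 s.
2. the lid is fully shut over the homed tray (value of joint lid below 0.05 rad and value of joint tray below 0.004 m), for 0.2 s.
At the end, for the whole second after the job is handed in: The tray is within 4 mm of fully home, the lid within 0.05 rad of shut and at rest, and the board lies in the tray (its centre within 50 mm of the middle of the tray floor) (all of step 2 and distance between board and tray_mid below 0.05 m and velocity of joint lid below 0.05 rad/s); the robot touches nothing.
It fails at once if a bystander is moved more than 20 mm (distance of any of multimeter, spool, flux_jar, screwdriver, parts_bin, vise from where it was at the start of the episode above 0.02 m).
It fails at once if the board is lifted (over 45 mm above the bench) or taken out of the tray (height (world z) of board above 0.045 m or distance between board and tray_mid above 0.07 m).
It fails at once if a finger touches the back of the tray's front panel or the lid's lining (gripping or pulling in place of pushing from outside) (contact force between the fingers and tray_c5 above 0.5 N or contact force between the fingers and lid_c1 above 0.5 N).
It fails at once if a finger touches the board (contact force between the fingers and board above 0.5 N).
It also fails if it takes over 51 s, if anything falls off the work surface, if the arm or the gripper's body presses on something with over 40 N, if the wrist force passes 120 N, or if a joint passes its speed limit or range.

## Working session

There is one attempt and no reset: what is moved stays moved. The work goes in short steps, each a Python script; the robot and the scene stay as the last script left them, time stands still between calls to the robot, and variables do not carry over. Pictures are saved under pics/ and viewed, at most 10 in all, crops included, and the job is handed in when it is done.

```bash
mkdir -p pics; python3 - <<'E'
from plant import manip, sensors, optics
import cv2
for n in("scene","top"):
    m=optics.camera_model(n); print(n,m)
    cv2.imwrite(f"pics/{n}0.png",optics.snapshot(n))
o=sensors.get_obs();print(o["t"],o["position"],o["ee_rot"],o["width"])
E
```

```text
scene {'camera_matrix': array([[467.12242266,   0.        , 312.93747992],
       [  0.        , 467.12242266, 237.36631054],
       [  0.        ,   0.        ,   1.        ]]), 'distortion': array([-0.11862633,  0.        ,  0.        ,  0.        ,  0.        ]), 'position': array([ 1.10914378, -0.88953165,  0.7517499 ]), 'attitude': array([0.84435226, 0.46460182, 0.12376346, 0.23642549])}
top {'camera_matrix': array([[485.73734588,   0.        , 321.82709808],
       [  0.        , 485.73734588, 233.91666375],
       [  0.        ,   0.        ,   1.        ]]), 'distortion': array([0.01773066, 0.        , 0.        , 0.        , 0.        ]), 'position': array([ 0.4162064 , -0.0108329 ,  1.28347185]), 'attitude': array([ 0.71407602,  0.06000877, -0.05043188, -0.69566588])}
0.1 [0.18367057 0.49143326 0.23881448] [-1.97805747e-04  1.77958318e-01  9.84037866e-01 -5.26404000e-04] 0.08521575055879771
```

View pics/scene0.png

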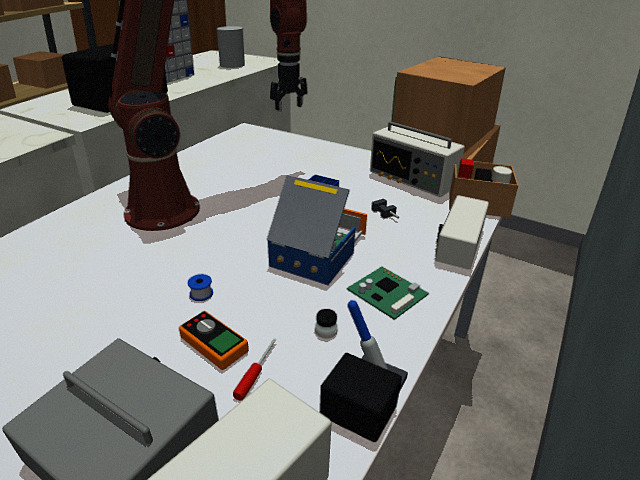

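View pics/top0.png

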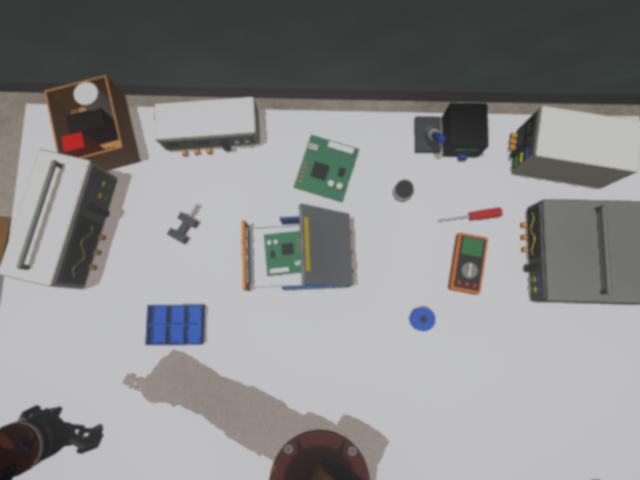

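The top view shows the test box centred near (300,254) with the tray out to the left. Its orange front is at column 246, rows 222–289. The lid's yellow strip is at (306,245) and the hinge side is at column 350. There are two boards: one in the tray at (283,253), and a larger one on the bench at (327,168). The one meant is the smaller one, lying in the tray, and I won't touch either. I'll measure the panel, the strip and the board next.

```bash
cat > h.py <<'E'
import numpy as np, cv2
from scipy.spatial.transform import Rotation as R
def ray(m,px):
    p=cv2.undistortPoints(np.array(px,float).reshape(-1,1,2),m["camera_matrix"],m["distortion"]).reshape(-1,2)
    q=m["attitude"]; r=R.from_quat([q[1],q[2],q[3],q[0]])
    return np.array(m["position"]), r.apply(np.c_[p[:,0],-p[:,1],-np.ones(len(p))])
def plane(m,px,z):
    c,d=ray(m,px); return c+d*((z-c[2])/d[:,2])[:,None]
def tri(m1,p1,m2,p2):
    out=[]
    for a,b in zip(p1,p2):
        c1,d1=ray(m1,[a]);c2,d2=ray(m2,[b])
        s=np.linalg.lstsq(np.c_[d1[0],-d2[0]],c2-c1,rcond=None)[0]
        A=c1+d1[0]*s[0];B=c2+d2[0]*s[1]; out.append(np.r_[(A+B)/2,np.linalg.norm(A-B)])
    return np.array(out)
def mask(img,lo,hi,roi):
    m=cv2.inRange(cv2.cvtColor(img,cv2.COLOR_BGR2HSV),lo,hi)
    k=np.zeros_like(m);x0,y0,x1,y1=roi;k[y0:y1,x0:x1]=m[y0:y1,x0:x1];return k
def big(mk):
    c=max(cv2.findContours(mk,cv2.RETR_EXTERNAL,cv2.CHAIN_APPROX_NONE)[0],key=cv2.contourArea)
    return c.reshape(-1,2),cv2.boxPoints(cv2.minAreaRect(c))
E
python3 - <<'E'
from h import *
from plant import optics
np.set_printoptions(precision=4,suppress=True)
T=cv2.imread("pics/top0.png");S=cv2.imread("pics/scene0.png");mt=optics.camera_model("top");ms=optics.camera_model("scene")
c,b=big(mask(T,(5,120,80),(20,255,255),(225,200,275,310)));print("orange",b,"\n",plane(mt,b,.078))
ct,bt=big(mask(T,(20,120,60),(35,255,255),(290,200,330,300)));print("yelT",bt)
cs,bs=big(mask(S,(20,120,60),(35,255,255),(270,160,360,210)));print("yelS",bs)
# strip ends: top view by row, scene by column
print(mt and tri(mt,[ct.mean(0)],ms,[cs.mean(0)]))
c2,b2=big(mask(T,(35,80,40),(85,255,255),(255,220,310,285)));print("board",b2,plane(mt,b2,.022))
c3,b3=big(mask(T,(35,80,40),(85,255,255),(285,130,365,205)));print("other",plane(mt,b3,.004))
cv2.imwrite("pics/c0.png",np.hstack([cv2.resize(T[195:315,220:380],(640,480),interpolation=cv2.INTER_CUBIC)]))
cv2.imwrite("pics/c1.png",cv2.resize(S[160:300,250:390],(600,600),interpolation=cv2.INTER_CUBIC))
E
```

```text
orange [[241.86   221.02  ]
 [244.5083 220.9735]
 [245.684  287.988 ]
 [243.0357 288.0345]] 
 [[0.6339 0.211  0.078 ]
 [0.6342 0.2043 0.078 ]
 [0.466  0.1927 0.078 ]
 [0.4657 0.1992 0.078 ]]
yelT [[303.762  217.0495]
 [307.5958 216.8961]
 [309.7172 269.9313]
 [305.8834 270.0847]]
yelS [[293.7809 183.9494]
 [294.8764 179.2022]
 [336.7247 188.8595]
 [335.6292 193.6067]]
[[0.5632 0.0398 0.2191 0.0039]]
board [[265.3317 233.6334]
 [298.     232.    ]
 [299.9426 270.8529]
 [267.2743 272.4863]] [[0.6118 0.1577 0.022 ]
 [0.6184 0.0719 0.022 ]
 [0.5162 0.0632 0.022 ]
 [0.5098 0.148  0.022 ]]
other [[ 0.747   0.0854  0.004 ]
 [ 0.8905  0.0471  0.004 ]
 [ 0.8523 -0.0798  0.004 ]
 [ 0.7103 -0.0397  0.004 ]]
```

View pics/c0.png

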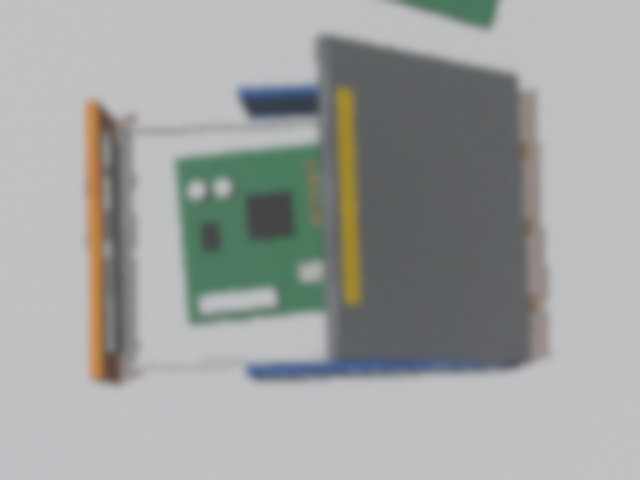

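View pics/c1.png

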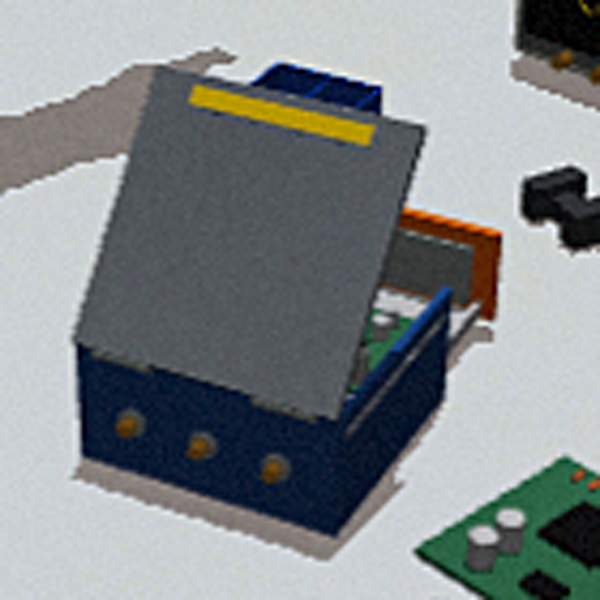

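The crops show the green board alone in the tray (c0, about 180–325 × 145–325), 102 mm wide and partly under the lid. That fits the 98 × 110 board; the bench board measures about 148 × 133. The panel measures 169 mm at z=0.078, which is consistent with the stated 176 mm. It lies at 86° to world y, with its outer face about (0.550, 0.205). The strip is at (0.563, 0.040, 0.219), on the same axis, so the lid is open about 0.89 rad, the hinge is near y=-0.058 and the tray is out about 85 mm. Next I push the tray.

```bash
cat >> h.py <<'E'
yb=np.array([.9976,.070,0]);xb=np.array([.070,-.9976,0]);Z=np.array([0,0,1.])
F0=np.array([.5498,.2051,0])   # panel outer face centre at start (ground)
def quat(t,s):  # tool z: down, leaning t toward +xb ; tool y = s*yb
    z=-np.cos(t)*Z+np.sin(t)*xb; y=s*yb; x=np.cross(y,z)
    q=R.from_matrix(np.c_[x,y,z]).as_quat(); return np.array([q[3],*q[:3]])
E
python3 - <<'E'
from h import *
from plant import *
np.set_printoptions(precision=4,suppress=True)
j=np.array(sensors.get_obs()["joints"]);best=None
P=F0-.045*xb
for s in(1,-1):
    q=quat(.35,s)
    js=[inverse_kinematics(P+Z*.22,q),inverse_kinematics(P+Z*.05,q),inverse_kinematics(P+.11*xb+Z*.05,q)]
    print(s,js)
    if all(k is not None for k in js):
        d=abs(np.array(js[0])-j).max()
        if best is None or d<best[0]: best=(d,q,s)
q=best[1];print("s",best[2])
move_gripper(0.0)
manip.movep(P+Z*.22,q); manip.move_l(P+Z*.05,v=.15)
print(sensors.get_obs()["contact_force"])
r=manip.move_l(P+.150*xb+Z*.05,v=.04,max_force=15)
o=sensors.get_obs();p=o["position"];print(r,p,(p-F0)@xb,o["contact_force"],o["t"])
cv2.imwrite("pics/top1.png",optics.snapshot("top"))
T=cv2.imread("pics/top1.png");cv2.imwrite("pics/c2.png",cv2.resize(T[180:330,200:400],(800,600),interpolation=cv2.INTER_CUBIC))
E
```

```text
1 [array([ 0.4735,  0.5818,  0.1983,  1.3296, -0.3209,  1.9973]), array([ 0.4735,  0.7184, -0.0244,  0.9703, -0.3209,  1.9973]), array([ 0.3047,  0.6322, -0.1954,  0.8279, -0.34  ,  1.8199])]
-1 [array([ 0.4735,  0.5818,  0.1983,  1.3296, -0.3209, -1.1443]), array([ 0.4735,  0.7184, -0.0244,  0.9703, -0.3209, -1.1443]), array([ 0.3047,  0.6322, -0.1954,  0.8279, -0.34  , -1.3216])]
s 1
[ 0.1138  0.8737 -0.2133]
True [0.5551 0.131  0.0498] 0.07425575320525556 [-0.8603  3.697   2.8529] 6.375
```

View pics/c2.png

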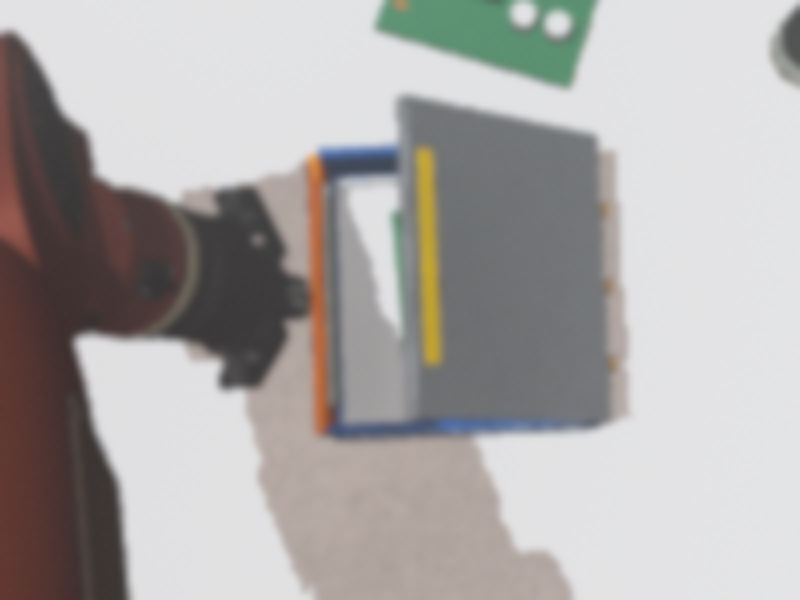

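The tray front now sits against the ends of the box walls (crop column 318, 8 mm proud). The measured stop agrees with the predicted home position (face y≈0.118 against 0.120). I'll press once more to confirm, then go over the lid and shut it along a chord.

```bash
python3 - <<'E'
from h import *
from plant import *
np.set_printoptions(precision=4,suppress=True)
o=sensors.get_obs();p0=np.array(o["position"])
r=manip.move_l(p0+.02*xb,v=.02,max_force=25); manip.pause(.3)
o=sensors.get_obs();p=np.array(o["position"]);print("press",r,(p-p0)@xb,o["contact_force"])
qp=o["ee_rot"]
manip.move_l(p-.05*xb,v=.15)
T=optics.snapshot("top");mt=optics.camera_model("top")
c,b=big(mask(T,(5,120,80),(20,255,255),(225,200,320,310)));print("orange",plane(mt,b,.078))
H=F0+.265*xb; th=.884; r=.150; q=quat(-.35,1); zt=-np.cos(.35)*Z-np.sin(.35)*xb
n=np.sin(th)*xb+np.cos(th)*Z
tip=lambda x:x-.008*zt
A=tip(H-r*np.cos(th)*xb+(.085+r*np.sin(th))*Z+n*.033)
E_=tip(H-r*xb+.078*Z)
print("A",A,"E",E_,inverse_kinematics(A,q),inverse_kinematics(E_,q))
u=p-.05*xb; u[2]=.38
manip.move_l(u,v=.25)
A2=A+.08*Z; A2[2]=max(A2[2],.33)
manip.move_l(A2,q,v=.2); manip.move_l(A,v=.15)
print(sensors.get_obs()["contact_force"],sensors.get_obs()["t"])
r=manip.move_l(E_,v=.06,max_force=20)
o=sensors.get_obs();p=np.array(o["position"]);print("lid",r,p,"tip z",(p+.008*zt)[2],o["contact_force"],o["t"])
cv2.imwrite("pics/scene2.png",optics.snapshot("scene"))
E
```

```text
press True 5.151376807681096e-06 [-0.4198  6.0223  3.6719]
orange [[0.6386 0.1234 0.078 ]
 [0.6391 0.1149 0.078 ]
 [0.4709 0.1026 0.078 ]
 [0.4704 0.111  0.078 ]]
A [0.5637 0.0074 0.2294] E [0.558  0.0876 0.0855] [-0.3004  0.442  -0.0087  1.2515  0.3254  1.1787] [-0.1653  0.5353 -0.2654  0.8551  0.34    1.3209]
[0.0091 0.4769 0.1314] 11.0417
lid True [0.5589 0.0779 0.1028] tip z 0.0952999730021345 [-3.8656 -4.0746 12.4963] 13.1667
```

View pics/scene2.png

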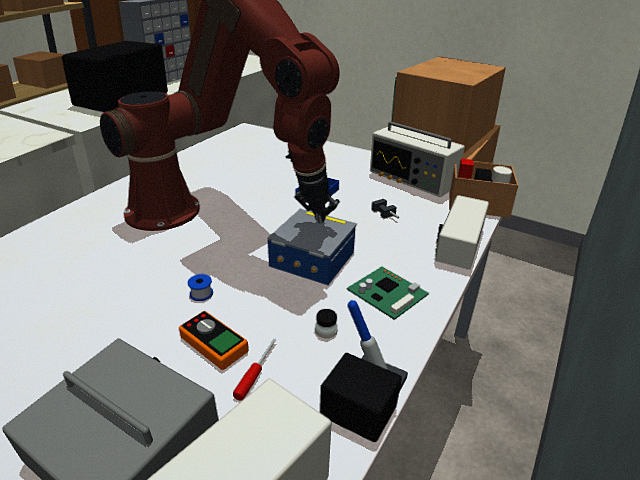

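The lid looks level, with the yellow strip at (340,218), and the contact corner is at z≈0.0915 against 0.093 expected. I'll press once more straight down, retreat, and check by triangulating the strip.

```bash
python3 - <<'E'
from h import *
from plant import *
np.set_printoptions(precision=4,suppress=True)
p0=np.array(sensors.get_obs()["position"])
r=manip.move_l(p0-.01*Z,v=.01,max_force=20); manip.pause(.3)
p=np.array(sensors.get_obs()["position"]);print(r,p-p0)
manip.move_l(p0+.15*Z,v=.15)
manip.move_l(p0+.2*Z-.2*xb-.1*yb,v=.2)
T=optics.snapshot("top");S=optics.snapshot("scene");mt=optics.camera_model("top");ms=optics.camera_model("scene")
ct,bt=big(mask(T,(20,120,60),(35,255,255),(240,200,330,300)));cs,bs=big(mask(S,(20,120,60),(35,255,255),(270,160,380,260)))
print(tri(mt,[bt.mean(0)],ms,[bs.mean(0)]),bt.mean(0),bs.mean(0))
c,b=big(mask(T,(5,120,80),(19,255,255),(225,200,300,310)));print("orange",plane(mt,b,.078))
o=sensors.get_obs();print(o["position"],o["contact_force"],o["t"])
cv2.imwrite("pics/c3.png",np.hstack([cv2.resize(T[190:310,230:370],(400,343),interpolation=cv2.INTER_CUBIC),cv2.resize(S[180:300,250:390],(400,343),interpolation=cv2.INTER_CUBIC)]))
E
```

```text
True [ 0.     -0.0001  0.    ]
[[0.5581 0.1076 0.0931 0.005 ]] [281.4995 251.9844] [325.59  217.153]Traceback (most recent call last):
  File "<stdin>", line 12, in <module>
  File "h.py", line 20, in big
    c=max(cv2.findContours(mk,cv2.RETR_EXTERNAL,cv2.CHAIN_APPROX_NONE)[0],key=cv2.contourArea)
ValueError: max() iterable argument is empty
```

The strip is at z=0.0931, so the lid is shut (nominal 0.093). No orange shows in the top view because the shut lid overhangs the homed panel by 2 mm, so the tray is still home. The arm is clear of everything, so I'll hand in.

```bash
python3 -c "
from plant import *
o=sensors.get_obs();print(o['position'],o['t']);print(order.close_job())"
```

```text
[0.44543127 0.26974348 0.30238635] 16.45
the job is handed in; nothing more can be done
None
```

The tray is pushed fully home, the lid is shut (yellow strip measured at 93 mm, as specified), and the job was handed in at about 16.5 s with the arm clear; no verdict came back.

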